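# Draw out the seasoning caddy and hold it up level

## Robot

A 6-joint arm with a two-finger parallel gripper is mounted at the origin on the work surface. World frame = base frame: x ahead of the robot, y to its left, z up, the work surface at z = 0. Lengths are in m, angles in rad, forces in N, time in s.
With the tool pointing down it reaches from about 0.35 to 0.975 m from the base axis. Payload 4.9 kg.
Tool frame: the origin (TCP) lies at the very end of the fingers, on their centre line; the grasp point (between the pads) lies behind it (bot.hold_point_z is the z of the grasp point in the tool frame, in m); z points along the fingers, y is the direction in which the jaws open and shut (so a half turn about z gives the same grasp; the last joint's range is limited). The gripper opens to 85 mm and grips with 20 to 120 N. Pads are 22 mm wide; open, the fingers measure 114 mm over their backs; the gripper's body (76 mm by 85 mm) begins 54 mm behind the grasp point. The pads swing forward as they close: fully open they stand 13 mm farther back than shut.
Start: joints at [1.219, 0.053, 1.613, -0, 1.476, -0.119], TCP at [0.144, 0.608, 0.231] pointing down, gripper open.
Joint ranges: [-3.01, 3.01], [-1.01, 2.22], [0.06, 2.58], [-1.02, 4.17], [0.09, 2.62], [-3.14, 3.14]. Speed limits (rad/s): [2.57, 2.57, 3.14, 3.14, 3.14, 3.14].

## Interface

Orientations are given as a 3x3 rotation matrix whose columns are the frame's x, y, z axes.
In Python, from cell import bot gives the robot as it stands. The module is installed in compiled form; this text tells all that it offers.
- The arm moves only by the tool jog_arm, never from a script. Its argument "motion" is a list of rows, each a list of 5 numbers: the opening, from 0 (shut) to 1 (fully open), then the shift along the tool's x, y, z in units of 30 mm (1.0 is 30 mm), then the turn about the tool's z in units of 4 degrees (1.0 is 4 degrees). In form: [[gripper, tx, ty, tz, yaw], ...]. A call has 1 to 8 rows; each row shifts and turns the pose as measured when the row begins, along the tool's axes as they then stand; what a row does not reach is not made up. A row lasts 1/12 s, in which the tool goes at most 41.7 mm and 7.16 degrees, less where a joint would pass 70% of its speed; a pose out of reach is approached as far as the arm can. A call with a number of a shift or a turn outside -1 to 1 is refused whole. A call with a gripper value outside its range is refused whole. The fingers move at their own pace and stop on an object; "force" is the grip in N (left out, the last holds). Time passes only in rows, so rows that do not move let the fingers close. It gives the time, the measured TCP pose, the force and the opening at its end, in the units of the state.
- bot.read_state(): the state, without advancing time (a new reading comes with each control period).
- bot.camera(name): name is "side" or "top"; returns (picture, depth): 400x640x3 uint8, blue, green, red; 400x640 float32, m along the optical axis (not along the pixel's ray), 0 where there is no reading.
- bot.camera_info(name): a dict with "fovy" (degrees; the focal length in pixels is half the picture's height over the tangent of half this angle, whatever the lens; pixels are square), "cx", "cy" (the principal point, pixels), "extrinsics" (4x4, takes a point from camera to world coordinates). Camera axes: x right, y up, looking along -z (the intrinsics and any distortion apply to the point x, -y, -z); pixel columns grow to the right and rows downward; lengths in m; the calibration is good to about 2 mm. A picture is of the moment at which its call begins. camera_info takes no time and is no camera call.
- bot.finish_job(): hands the job in, once; it reports no verdict.
The state is a dict: "time": time; "joint_pos": joint angles; "qvel": joint speeds; "joint_efforts": joint torques, N m; "eef_pos": TCP position; "ee_rot": TCP orientation; "ft_force": force on the tool from outside, world axes, zero at the start; "ft_torque": the same for the moment, N m; "width": finger opening in m.
Only numpy, scipy, OpenCV 4.12 (cv2) and the standard library are available. Lean on these libraries where they do the work, as an engineer would, in place of code of your own. Each camera call takes 0.05 s, during which the arm holds its last target. There are 200 camera calls.

## Task

Slide the seasoning caddy along the worktop, out from under the little shelf, until all of it stands clear in front of the shelf (it has an orange pull at its front); only then lift it there, by its orange carrying handle if you like, to about 12 cm above the worktop, so that its underside can be wiped. Keep it level with both jars standing in it, leave everything else alone, and finish while still holding it steady in the air in front of the shelf.

Things in the scene. Friction and masses are not known exactly. Their poses are not given: they have to be found in the camera images.
- shelf: Fixed low shelf: wooden board 200 x 200 x 15 mm, underside 150 mm above the worktop, on four white posts (12 mm thick) at x = +-88, y = +-86 mm, with low side and back rails (8 mm thick, 30 mm up). Open at the front, its own -x. Origin at worktop level under the board's centre; x runs from the open front to the back, z up; yaw varies. A blue bowl stands on the board.
- shelf_edge (a point): Middle of the front edge of the shelf board (shelf x = -100 mm), at mid thickness, 157.5 mm above the worktop; axes as the shelf's.
- caddy: Loose white open caddy, 180 (x) x 110 (y) x 50 (z) mm, walls and floor 4 mm, a wall across x = 0 making two pockets; 0.3 kg. Origin at the centre of its underside, z up; its -x end is the front, with the orange pull, towards the shelf's open front. Flat white uprights at y = +-57 mm carry the orange handle. At the start most of it is under the shelf, the pull outside. Slides on the worktop; friction varies.
- caddy_handle (a point): Centre of the caddy's orange carrying handle: a straight bar along the caddy's y, 108 mm free length, 14 mm thick in x, 18 mm high, its centre 125 mm above the caddy's underside, over its middle. Under the shelf at the start, out of reach from above. Axes as the caddy's. The jars' tops are about 79 mm above the caddy's underside.
- caddy_pull (a point): Grip point of the orange front pull of the caddy: an upright tab 12 mm thick in the caddy's y, from 90 to 142 mm ahead (-x) of the caddy's origin, from 15 to 55 mm above its underside; the point lies 120 mm ahead of the origin and 35 mm up. Axes as the caddy's.
- jar_red: Loose amber glass seasoning jar with a red lid, 62 mm diameter, 75 mm high, standing in one pocket of the caddy (which one varies), mass about 0.1 to 0.2 kg. Origin at the centre of its underside, z up.
- jar_green: Loose clear seasoning jar with a green lid, 62 mm diameter, 75 mm high, standing in the other pocket of the caddy, mass about 0.1 to 0.2 kg. Origin at the centre of its underside, z up.
- table: Stainless steel worktop, flat, top at z = 0.
- bowl: Bystander: blue bowl, 110 mm wide, 50 mm high, standing loose on top of the shelf. Origin at the centre of its underside.
- mug: Bystander: white mug, 76 mm wide, 85 mm high, standing beside the caddy's way out, on the side away from the robot. Origin at the centre of its underside.
Mind the look-alikes: they are no part of the job. There is more than one size of the jar_green; the one meant has the size given above.

How it is judged:
On the way:
1. the caddy stands level on the worktop, wholly out past the front edge of the shelf, with both jars in it (x of caddy in the frame of shelf below -0.19 m and height (world z) of caddy below 0.01 m and angle between caddy's own z axis and vertical below 0.1 rad and angle between each of jar_red, jar_green's own z axis and vertical below 0.25 rad and horizontal distance between each of jar_red, jar_green and caddy below 0.09 m and z of each of jar_red, jar_green in the frame of caddy below 0.02 m), for 0.2 s.
At the end, for the whole second after the job is handed in: The gripper holds the caddy still (under 30 mm/s and 0.2 rad/s) and level (within 0.1 rad), its underside 80 to 170 mm above the worktop, in front of the shelf (at most 10 mm of it behind the front edge), touching neither worktop, shelf nor bystanders, with both jars standing in their pockets (height (world z) of caddy between 0.08 and 0.17 m and angle between caddy's own z axis and vertical below 0.1 rad and linear speed of caddy below 0.03 m/s and angular speed of caddy below 0.2 rad/s and x of caddy in the frame of shelf below -0.18 m and contact force between the fingers and caddy above 1 N and contact force between caddy and table below 0.1 N and contact force between caddy and shelf below 0.1 N and contact force between caddy and bowl below 0.1 N and contact force between caddy and mug below 0.1 N and contact force between caddy and soy_bottle below 0.1 N and contact force between caddy and soap_bottle below 0.1 N and contact force between caddy and basket below 0.1 N and contact force between caddy and board below 0.1 N and contact force between caddy and spatula below 0.1 N and angle between each of jar_red, jar_green's own z axis and vertical below 0.25 rad and horizontal distance between each of jar_red, jar_green and caddy below 0.09 m and z of each of jar_red, jar_green in the frame of caddy below 0.02 m); the arm keeps its last pose, push and grip.
It fails at once if the caddy is lifted more than 30 mm while it is still partly under the shelf (height (world z) of caddy above 0.03 m and x of caddy in the frame of shelf above -0.17 m).
It fails at once if the caddy is tipped by more than 0.3 rad (angle between caddy's own z axis and vertical above 0.3 rad).
It fails at once if a jar falls over or leaves the caddy (angle between any of jar_red, jar_green's own z axis and vertical above 0.5 rad or horizontal distance between any of jar_red, jar_green and caddy above 0.12 m).
It fails at once if a bystander is moved by more than 25 mm (distance of any of bowl, mug, soy_bottle, soap_bottle, basket, board, spatula from where it was at the start of the episode above 0.025 m).
It also fails if it takes over 51 s, if anything falls off the work surface, if the arm or the gripper's body presses on something with over 40 N, if the wrist force passes 120 N, or if a joint passes its speed limit or range.

## Working session

There is one attempt and no reset: what is moved stays moved. The work goes in short steps, Python scripts to look and compute and a tool call to move; the robot and the scene stay as the last step left them, time stands still between calls to the robot, and variables do not carry over. Pictures are saved under pics/ and viewed, about 8 in all and at most 12, crops included, and the job is handed in when it is done.

Besides the shell and the picture viewer there is one more tool, called after "Request:" as name(argument=value, ...) on one line, values as JSON. jog_arm: Moves the arm, as the interface text tells. Its arguments: {"type":"object","properties":{"motion":{"type":"array"},"force":{"type":"number"}},"required":["motion"]}

```bash
mkdir -p pics; cat > h.py <<'E'
import numpy as np, cv2
from cell import bot
def cam(n):
    p,d=bot.camera(n); i=bot.camera_info(n); return p,d,i
def pts(d,i):
    f=200/np.tan(np.radians(i['fovy'])/2); v,u=np.mgrid[:400,:640]
    c=np.stack([(u-i['cx'])/f*d,-(v-i['cy'])/f*d,-d],-1); E=np.array(i['extrinsics'])
    return c@E[:3,:3].T+E[:3,3]
E
python3 - <<'E'
from h import *
for n in('side','top'):
    p,d,i=cam(n); cv2.imwrite(f'pics/{n}0.png',p); np.save(f'pics/{n}0.npy',pts(d,i)); print(n,{k:np.round(v,3).tolist() if k!='distortion' else v for k,v in i.items() if not isinstance(v,str)})
s=bot.read_state(); print(s, bot.hold_point_z)
E
```

```text
side {'fovy': 52.416, 'cx': 318.302, 'cy': 204.228, 'extrinsics': [[-0.994, 0.047, -0.099, 0.507], [-0.108, -0.535, 0.838, 0.563], [-0.014, 0.844, 0.537, 0.534], [0.0, 0.0, 0.0, 1.0]]}
top {'fovy': 45.682, 'cx': 323.856, 'cy': 198.673, 'extrinsics': [[0.012, 0.999, -0.043, 0.532], [-1.0, 0.013, 0.022, -0.073], [0.022, 0.042, 0.999, 0.975], [0.0, 0.0, 0.0, 1.0]]}
{'time': 0.1, 'joint_pos': array([ 1.21900418e+00,  5.32981319e-02,  1.61416484e+00, -3.03698213e-05,
        1.47599082e+00, -1.19024938e-01]), 'qvel': array([ 0.0019326 , -0.00046693, -0.00368293, -0.0002171 , -0.0007781 ,
       -0.00035733]), 'joint_efforts': array([ 3.20753797e-04, -3.94903314e+01, -3.71362174e+01, -9.17040097e-05,
        3.91276975e-03,  1.16482397e-05]), 'eef_pos': array([0.14399618, 0.60760483, 0.23017656]), 'ee_rot': array([[-9.73032418e-01,  2.30667591e-01, -6.12932620e-04],
       [ 2.30668326e-01,  9.73030850e-01, -1.75757943e-03],
       [ 1.90985736e-04, -1.85156590e-03, -9.99998268e-01]]), 'ft_force': array([ 0.09815769,  0.31119273, -0.8485688 ]), 'ft_torque': array([0.05803627, 0.05810588, 0.02607376]), 'width': 0.08525948722703995} -0.0187
```

View pics/side0.png

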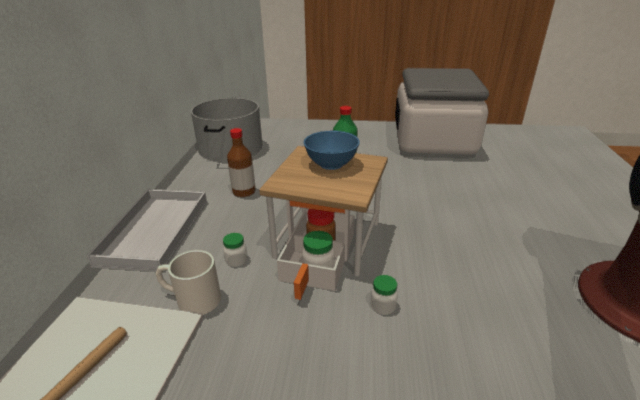

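View pics/top0.png

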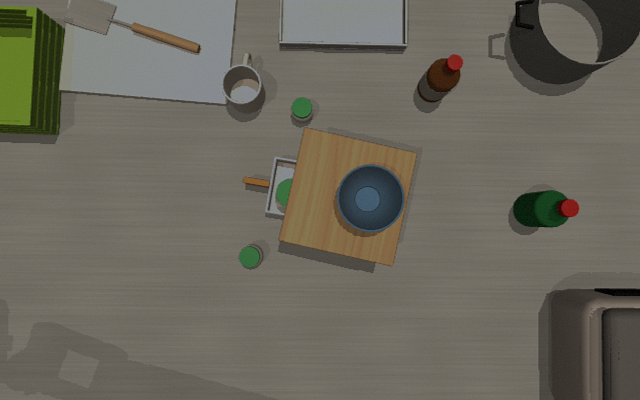

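The side view shows the shelf, the caddy front with its orange pull (≈302,280), the mug (190,282) and two small green jars (235,250), (385,295). The top view shows the board (≈348,196), the pull (256,182), the mug (243,85) and the small jars (302,108), (251,257). Next I measure these.

```bash
python3 - <<'E'
from h import *
import itertools
p=cv2.imread('pics/top0.png'); P=np.load('pics/top0.npy'); S=np.load('pics/side0.npy'); ps=cv2.imread('pics/side0.png')
hsv=cv2.cvtColor(p,cv2.COLOR_BGR2HSV); hs=cv2.cvtColor(ps,cv2.COLOR_BGR2HSV)
def rep(n,q): print(n,len(q),np.round(np.median(q,0),4),np.round(q.min(0),3),np.round(q.max(0),3))
m=(abs(P[...,2]-.165)<.008); m[:,:270]=0;m[:,425:]=0;m[:110]=0;m[280:]=0
Q=P[m]; r=cv2.minAreaRect((Q[:,:2]*1000).astype(np.float32)); print('board',r,np.median(Q[:,2])); print(cv2.boxPoints(r))
om=(hsv[...,0]<14)&(hsv[...,1]>170)&(hsv[...,2]>90); om[:150]=0;om[210:]=0;om[:,:230]=0;om[:,275:]=0
Q=P[om]; rep('pull',Q); Q=Q[Q[:,2]>.045]; print(cv2.minAreaRect((Q[:,:2]*1000).astype(np.float32)))
so=(hs[...,0]<14)&(hs[...,1]>170); so[:262]=0;so[300:]=0;so[:,:290]=0;so[:,312:]=0; rep('pull side',S[so])
# caddy rim
m=(abs(P[...,2]-.05)<.006); m[:,:264]=0;m[:,300:]=0;m[:150]=0;m[225:]=0;m&=~om&(hsv[...,1]<60)
Q=P[m]; rep('rim',Q); ys=(Q[:,:2]*1000).astype(np.float32);print(cv2.minAreaRect(ys),cv2.boxPoints(cv2.minAreaRect(ys)))
for n,(u,v,h) in dict(mug=(243,85,28),j1=(302,108,14),j2=(251,257,14),jg=(286,192,10)).items():
    Q=P[v-h:v+h,u-h:u+h].reshape(-1,3); rep(n,Q[(Q[:,2]>.03)&(Q[:,2]<.12)])
Q=P[100:140,20:60].reshape(-1,3);print(np.median(P[300:340,300:340].reshape(-1,3),0))
E
```

```text
board ((571.9730834960938, -131.92935180664062), (200.57369995117188, 200.2567138671875), 77.84611511230469) 0.16704481318215714
[[ 452.97485 -208.88751]
 [ 648.7429  -251.04916]
 [ 690.9713   -54.97119]
 [ 495.20325  -12.80954]]
pull 14 [0.5982 0.0391 0.057 ] [0.595 0.015 0.055] [0.602 0.061 0.061]
((598.2540283203125, 38.11687088012695), (46.656341552734375, 1.017493486404419), 81.30535125732422)
pull side 317 [0.6006 0.0491 0.048 ] [0.507 0.011 0.018] [0.611 0.563 0.534]
rim 248 [0.595  0.0055 0.0519] [ 0.541 -0.036  0.044] [0.654 0.021 0.056]
((596.1963500976562, -7.3099517822265625), (42.15679168701172, 109.96110534667969), 80.90412139892578) [[538.57495  -19.431578]
 [647.1533   -36.815002]
 [653.81775    4.811674]
 [545.2394    22.195099]]
mug 957 [0.7944 0.0659 0.0705] [0.747 0.03  0.03 ] [0.85  0.104 0.092]
j1 426 [ 0.7462 -0.0469  0.0565] [ 0.728 -0.068  0.03 ] [ 0.77  -0.026  0.062]
j2 420 [0.4596 0.0474 0.0564] [0.438 0.028 0.031] [0.481 0.069 0.061]
jg 247 [ 0.5838 -0.0141  0.0812] [ 0.565 -0.029  0.046] [ 0.601 -0.     0.086]
[ 0.3285111  -0.08799279  0.00179822]
```

```bash
cat > go.py <<'E'
import sys; from h import *
# usage: x y z(TCP) yangle_deg : rows (tool units) to the goal, tool down; mm per row capped at 29
x,y,z,a=map(float,sys.argv[1:5]); cap=float(sys.argv[5]) if len(sys.argv)>5 else 29
s=bot.read_state(); R=s['ee_rot']; p=np.array(s['eef_pos']); a0=np.degrees(np.arctan2(R[1,1],R[0,1]))
g=np.array([x,y,z])-p; dw=(a0-a+90)%180-90 if 0 else a0-a
n=int(max(np.ceil(np.linalg.norm(g)*1000/cap),np.ceil(abs(dw)/4),1))
print('t',round(s['time'],2),'p',p.round(4),'yang',round(a0,1),'d mm',(g*1000).round(1),'dyaw',round(dw,1),'rows',n,'F',s['ft_force'].round(1),'w',round(s['width'],4))
for k in range(min(n,8)):
    t=np.radians(-k*dw/n); c,q=np.cos(t),np.sin(t); Rk=np.array([[c,-q,0],[q,c,0],[0,0,1]])@R
    print((Rk.T@g*1000/30/n).round(2).tolist(), round(dw/n/4,2))
E
python3 go.py 0.604 0.045 0.15 -9.1
```

```text
t 0.1 p [0.144  0.6076 0.2302] yang 76.7 d mm [ 460.  -562.6  -80.2] dyaw 85.8 rows 26 F [ 0.1  0.3 -0.8] w 0.0853
[-0.74, -0.57, 0.1] 0.82
[-0.77, -0.52, 0.1] 0.82
[-0.8, -0.48, 0.1] 0.82
[-0.83, -0.43, 0.1] 0.82
[-0.85, -0.38, 0.1] 0.82
[-0.87, -0.33, 0.1] 0.82
[-0.89, -0.28, 0.1] 0.82
[-0.9, -0.23, 0.1] 0.82
```

Request:
jog_arm(motion=[[1,-0.74,-0.57,0.1,0.82],[1,-0.77,-0.52,0.1,0.82],[1,-0.8,-0.48,0.1,0.82],[1,-0.83,-0.43,0.1,0.82],[1,-0.85,-0.38,0.1,0.82],[1,-0.87,-0.33,0.1,0.82],[1,-0.89,-0.28,0.1,0.82],[1,-0.9,-0.23,0.1,0.82]])

```text
time: 0.77
eef_pos: [0.285, 0.4283, 0.2008]
ee_rot: [[-0.763, 0.646, -0.005], [0.646, 0.763, -0.006], [0.0, -0.008, -1.0]]
ft_force: [-0.1, -0.7, 0.3]
width: 0.0856
```

```bash
python3 go.py 0.604 0.045 0.15 -9.1
```

```text
t 0.77 p [0.285  0.4283 0.2008] yang 49.8 d mm [ 319.  -383.3  -50.8] dyaw 58.9 rows 18 F [-0.1 -0.7  0.3] w 0.0856
[-0.91, -0.16, 0.1] 0.82
[-0.92, -0.11, 0.09] 0.82
[-0.92, -0.05, 0.09] 0.82
[-0.92, -0.0, 0.09] 0.82
[-0.92, 0.05, 0.09] 0.82
[-0.92, 0.1, 0.09] 0.82
[-0.91, 0.16, 0.09] 0.82
[-0.9, 0.21, 0.09] 0.82
```

Request:
jog_arm(motion=[[1,-0.91,-0.16,0.1,0.82],[1,-0.92,-0.11,0.09,0.82],[1,-0.92,-0.05,0.09,0.82],[1,-0.92,0,0.09,0.82],[1,-0.92,0.05,0.09,0.82],[1,-0.92,0.1,0.09,0.82],[1,-0.91,0.16,0.09,0.82],[1,-0.9,0.21,0.09,0.82]])

```text
time: 1.43
eef_pos: [0.4281, 0.2454, 0.174]
ee_rot: [[-0.378, 0.926, -0.009], [0.926, 0.378, -0.009], [-0.005, -0.012, -1.0]]
ft_force: [0.3, 0.5, 0.2]
width: 0.0857
```

```bash
python3 go.py 0.604 0.047 0.15 -9.1
```

```text
t 1.43 p [0.4281 0.2454 0.174 ] yang 22.2 d mm [ 175.9 -198.4  -24. ] dyaw 31.3 rows 10 F [0.3 0.5 0.2] w 0.0857
[-0.83, 0.29, 0.08] 0.78
[-0.82, 0.34, 0.08] 0.78
[-0.8, 0.38, 0.08] 0.78
[-0.77, 0.43, 0.08] 0.78
[-0.75, 0.47, 0.08] 0.78
[-0.72, 0.51, 0.08] 0.78
[-0.69, 0.55, 0.08] 0.78
[-0.66, 0.58, 0.08] 0.78
```

Request:
jog_arm(motion=[[1,-0.83,0.29,0.08,0.78],[1,-0.82,0.34,0.08,0.78],[1,-0.8,0.38,0.08,0.78],[1,-0.77,0.43,0.08,0.78],[1,-0.75,0.47,0.08,0.78],[1,-0.72,0.51,0.08,0.78],[1,-0.69,0.55,0.08,0.78],[1,-0.66,0.58,0.08,0.78]])

```text
time: 2.1
eef_pos: [0.5701, 0.0751, 0.1494]
ee_rot: [[0.072, 0.997, -0.016], [0.997, -0.073, -0.009], [-0.01, -0.015, -1.0]]
ft_force: [0.6, 0.8, 0.3]
width: 0.0854
```

```bash
python3 go.py 0.603 0.047 0.15 -9.1 12
```

```text
t 2.1 p [0.5701 0.0751 0.1494] yang -4.2 d mm [ 32.9 -28.1   0.6] dyaw 4.9 rows 4 F [0.6 0.8 0.3] w 0.0854
[-0.21, 0.29, -0.01] 0.31
[-0.21, 0.3, -0.01] 0.31
[-0.2, 0.3, -0.01] 0.31
[-0.19, 0.3, -0.01] 0.31
```

Request:
jog_arm(motion=[[1,-0.21,0.3,0,0.31],[1,-0.21,0.3,0,0.31],[1,-0.2,0.3,0,0.31],[1,-0.2,0.3,0,0.31],[1,0,0,0.4,0],[1,0,0,0.8,0],[1,0,0,0.8,0],[1,0,0,0.4,0]])

```text
time: 2.77
eef_pos: [0.6079, 0.0429, 0.0758]
ee_rot: [[0.167, 0.986, -0.01], [0.986, -0.167, -0.009], [-0.01, -0.008, -1.0]]
ft_force: [-1.3, 0.4, -1.3]
width: 0.0852
```

```bash
python3 go.py 0.603 0.047 0.018 -9.1 12; python3 - <<'E'
from h import *
for n in('side','top'): p,d,i=cam(n); cv2.imwrite(f'pics/{n}1.png',p)
a=cv2.imread('pics/side1.png')[180:330,200:440]; b=cv2.imread('pics/top1.png')[110:260,170:410]
cv2.imwrite('pics/c1.png',cv2.resize(np.vstack([a,b]),None,fx=2,fy=2))
E
```

```text
t 2.77 p [0.6079 0.0429 0.0758] yang -9.6 d mm [ -4.9   4.1 -57.8] dyaw -0.5 rows 5 F [-1.3  0.4 -1.3] w 0.0852
[0.03, -0.03, 0.39] -0.03
[0.03, -0.03, 0.39] -0.03
[0.03, -0.03, 0.39] -0.03
[0.03, -0.03, 0.39] -0.03
[0.03, -0.03, 0.39] -0.03
```

View pics/c1.png

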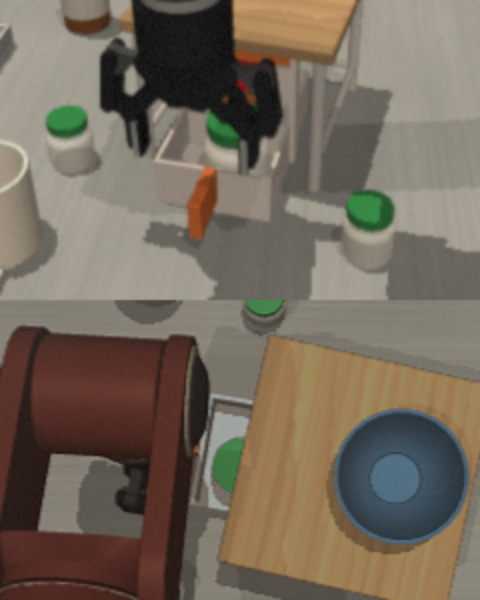

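Both fingers straddle the pull, with the wrist just in front of the board. I go down and close.

Request:
jog_arm(motion=[[1,0.03,-0.03,0.4,0],[1,0.03,-0.03,0.4,0],[1,0.03,-0.03,0.4,0],[1,0.03,-0.03,0.4,0],[1,0.03,-0.03,0.3,0],[1,0,0,0.1,0]])

```text
time: 3.37
eef_pos: [0.6045, 0.0495, 0.014]
ee_rot: [[0.165, 0.986, -0.006], [0.986, -0.165, -0.009], [-0.01, -0.005, -1.0]]
ft_force: [-0.5, 0.4, 0.1]
width: 0.085
```

```bash
python3 go.py 0.604 0.047 0.018 -9.1 12
```

```text
t 3.37 p [0.6045 0.0495 0.014 ] yang -9.5 d mm [-0.5 -2.5  4. ] dyaw -0.4 rows 1 F [-0.5  0.4  0.1] w 0.085
[-0.09, -0.0, -0.13] -0.1
```

Request:
jog_arm(motion=[[0.4,0,0,0,0],[0,0,0,0,0],[0,0,0,0,0],[0,0,0,0,0],[0,0,0,0,0],[0,0,0,0,0],[0,0,0,0,0]], force=35)

```text
time: 3.95
eef_pos: [0.6056, 0.0494, 0.0145]
ee_rot: [[0.165, 0.986, -0.004], [0.986, -0.165, -0.009], [-0.009, -0.003, -1.0]]
ft_force: [1.0, 0.6, -2.9]
width: 0.0114
```

```bash
python3 go.py 0.640 0.212 0.015 -9.1 8
```

```text
t 3.95 p [0.6056 0.0494 0.0145] yang -9.5 d mm [ 34.4 162.6   0.5] dyaw -0.4 rows 21 F [ 1.   0.6 -2.9] w 0.0114
[0.26, 0.01, -0.0] -0.0
[0.26, 0.01, -0.0] -0.0
[0.26, 0.01, -0.0] -0.0
[0.26, 0.01, -0.0] -0.0
[0.26, 0.01, -0.0] -0.0
[0.26, 0.01, -0.0] -0.0
[0.26, 0.01, -0.0] -0.0
[0.26, 0.01, -0.0] -0.0
```

Request:
jog_arm(motion=[[0,0.1,0,0,0],[0,0.2,0,0,0],[0,0.25,0,0,0],[0,0.25,0,0,0],[0,0.25,0,0,0],[0,0.25,0,0,0],[0,0.25,0,0,0],[0,0.25,0,0,0]])

```text
time: 4.62
eef_pos: [0.6153, 0.1047, 0.0142]
ee_rot: [[0.168, 0.986, -0.004], [0.986, -0.168, -0.012], [-0.013, -0.002, -1.0]]
ft_force: [-0.1, -4.1, 0.1]
width: 0.0116
```

```bash
python3 go.py 0.640 0.216 0.015 -9.5 8
```

```text
t 4.62 p [0.6153 0.1047 0.0142] yang -9.7 d mm [ 24.7 111.3   0.8] dyaw -0.2 rows 15 F [-0.1 -4.1  0.1] w 0.0116
[0.25, 0.01, -0.01] -0.0
[0.25, 0.01, -0.01] -0.0
[0.25, 0.01, -0.01] -0.0
[0.25, 0.01, -0.01] -0.0
[0.25, 0.01, -0.01] -0.0
[0.25, 0.01, -0.01] -0.0
[0.25, 0.01, -0.01] -0.0
[0.25, 0.01, -0.01] -0.0
```

Request:
jog_arm(motion=[[0,0.25,0,0,0],[0,0.25,0,0,0],[0,0.25,0,0,0],[0,0.25,0,0,0],[0,0.25,0,0,0],[0,0.25,0,0,0],[0,0.25,0,0,0],[0,0.25,0,0,0]])

```text
time: 5.28
eef_pos: [0.6266, 0.1702, 0.0141]
ee_rot: [[0.166, 0.986, -0.004], [0.986, -0.166, -0.014], [-0.015, -0.002, -1.0]]
ft_force: [-1.4, -4.7, 2.3]
width: 0.0117
```

```bash
python3 go.py 0.640 0.216 0.015 -9.5 8
```

```text
t 5.28 p [0.6266 0.1702 0.0141] yang -9.6 d mm [13.4 45.8  0.9] dyaw -0.1 rows 6 F [-1.4 -4.7  2.3] w 0.0117
[0.26, 0.03, -0.01] -0.0
[0.26, 0.03, -0.01] -0.0
[0.26, 0.03, -0.01] -0.0
[0.26, 0.03, -0.01] -0.0
[0.26, 0.03, -0.01] -0.0
[0.26, 0.03, -0.01] -0.0
```

Request:
jog_arm(motion=[[0,0.25,0,0,0],[0,0.25,0,0,0],[0,0.25,0,0,0],[0,0.25,0,0,0],[0,0.25,0,0,0],[0,0.25,0,0,0],[0,0.1,0,0,0],[0,0,0,0,0]])

```text
time: 5.95
eef_pos: [0.6358, 0.2235, 0.014]
ee_rot: [[0.165, 0.986, -0.004], [0.986, -0.165, -0.016], [-0.017, -0.002, -1.0]]
ft_force: [-0.6, -4.7, 1.1]
width: 0.0114
```

```bash
python3 - <<'E'
from h import *
s=bot.read_state();print(s['eef_pos'],s['width'],s['ft_force'])
for n in('side','top'): p,d,i=cam(n); cv2.imwrite(f'pics/{n}2.png',p); np.save(f'pics/{n}2.npy',pts(d,i))
cv2.imwrite('pics/c2.png',np.vstack([cv2.imread('pics/side2.png')[100:400,100:500],cv2.imread('pics/top2.png')[50:300,100:500]]))
E
```

```text
[0.63575129 0.2235153  0.01401024] 0.011374054728192277 [-0.56174157 -4.72852492  1.14304604]
```

View pics/c2.png

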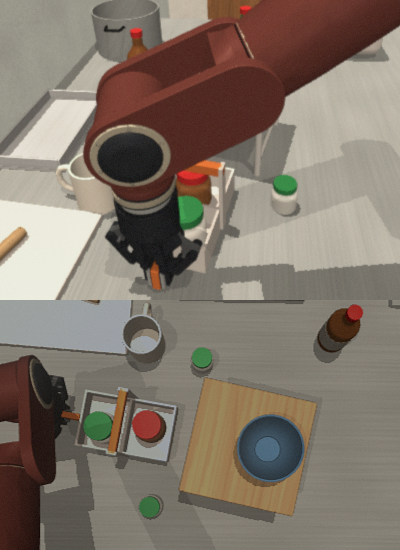

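The caddy is fully clear in front of the board with both jars upright (top crop: handle ≈(119,420), green and red lids visible). I locate the handle and caddy.

```bash
cat > meas.py <<'E'
from h import *; import sys
p=cv2.imread(f'pics/top{sys.argv[1]}.png');P=np.load(f'pics/top{sys.argv[1]}.npy');hsv=cv2.cvtColor(p,cv2.COLOR_BGR2HSV)
dz=float(sys.argv[2]) if len(sys.argv)>2 else 0
m=(hsv[...,0]<16)&(hsv[...,1]>150)&(abs(P[...,2]-.134-dz)<.015); m[:,:190]=0;m[:,265:]=0;m[:120]=0;m[230:]=0
Q=P[m]; print('handle',len(Q),cv2.minAreaRect((Q[:,:2]*1000).astype(np.float32)),np.median(Q,0))
m=(abs(P[...,2]-.05-dz)<.006)&(hsv[...,1]<60); m[:,:165]=0;m[:,285:]=0;m[:120]=0;m[230:]=0
_,l,st,_=cv2.connectedComponentsWithStats(m.astype(np.uint8)); m=l>0
for k in range(1,len(st)):
    if st[k,4]<30: m[l==k]=0
Q=P[m]; r=cv2.minAreaRect((Q[:,:2]*1000).astype(np.float32)); print('rim',len(Q),r)
sh=np.array([572,-131.9]); f=np.array([.2106,.978]); print('corners shelf x',[-(c-sh)@f for c in cv2.boxPoints(r)],'centre',-(np.array(r[0])-sh)@f)
E
python3 meas.py 2
```

```text
handle 425 ((614.3567504882812, 98.09566497802734), (13.99394416809082, 106.72376251220703), 79.95650482177734) [0.60414004 0.09873048 0.13623187]
rim 799 ((614.9129638671875, 99.07170867919922), (180.72975158691406, 118.51724243164062), 80.51599884033203)
corners shelf x [np.float64(-141.86323146972657), np.float64(-147.38308392333985), np.float64(-327.99237108764646), np.float64(-322.4725186340332)] centre -234.92780127868653
```

Request:
jog_arm(motion=[[0.5,0,0,0,0],[1,0,0,0,0],[1,0,0,0,0],[1,0,0,0,0],[1,0,0,-0.3,0],[1,0,0,-0.6,0],[1,0,0,-0.9,0],[1,0,0,-0.9,0]])

```text
time: 6.72
eef_pos: [0.6293, 0.2248, 0.0887]
ee_rot: [[0.166, 0.986, -0.022], [0.986, -0.167, -0.014], [-0.017, -0.019, -1.0]]
ft_force: [0.6, -0.4, 0.2]
width: 0.0854
```

Request:
jog_arm(motion=[[1,0,0,-0.9,0],[1,0,0,-0.9,0],[1,0,0,-0.9,-0.5],[1,0,0,-0.5,-1],[1,0,0,0,-1],[1,0,0,0,-1],[1,0,0,0,-1],[1,0,0,0,-1]])

```text
time: 7.38
eef_pos: [0.6352, 0.2277, 0.2074]
ee_rot: [[-0.231, 0.973, -0.001], [0.973, 0.231, -0.007], [-0.006, -0.003, -1.0]]
ft_force: [-0.7, -0.4, -0.4]
width: 0.0854
```

```bash
python3 go.py 0.6145 0.0985 0.19 80.2
```

```text
t 7.38 p [0.6352 0.2277 0.2074] yang 13.4 d mm [ -20.7 -129.2  -17.4] dyaw -66.8 rows 17 F [-0.7 -0.4 -0.4] w 0.0854
[-0.24, -0.1, 0.04] -0.98
[-0.23, -0.11, 0.04] -0.98
[-0.22, -0.13, 0.04] -0.98
[-0.21, -0.14, 0.04] -0.98
[-0.2, -0.16, 0.04] -0.98
[-0.19, -0.17, 0.04] -0.98
[-0.18, -0.18, 0.04] -0.98
[-0.16, -0.2, 0.04] -0.98
```

Request:
jog_arm(motion=[[1,-0.24,-0.1,0.04,-0.98],[1,-0.23,-0.11,0.04,-0.98],[1,-0.22,-0.13,0.04,-0.98],[1,-0.21,-0.14,0.04,-0.98],[1,-0.2,-0.16,0.04,-0.98],[1,-0.19,-0.17,0.04,-0.98],[1,-0.18,-0.18,0.04,-0.98],[1,-0.16,-0.2,0.04,-0.98]])

```text
time: 8.05
eef_pos: [0.6263, 0.1668, 0.2058]
ee_rot: [[-0.725, 0.688, 0.006], [0.688, 0.725, -0.003], [-0.006, 0.003, -1.0]]
ft_force: [-0.6, -0.4, 0.1]
width: 0.0855
```

```bash
python3 go.py 0.6145 0.0985 0.19 80.2
```

```text
t 8.05 p [0.6263 0.1668 0.2058] yang 46.5 d mm [-11.8 -68.3 -15.8] dyaw -33.7 rows 9 F [-0.6 -0.4  0.1] w 0.0855
[-0.14, -0.21, 0.06] -0.94
[-0.13, -0.22, 0.06] -0.94
[-0.11, -0.23, 0.06] -0.94
[-0.1, -0.24, 0.06] -0.94
[-0.08, -0.24, 0.06] -0.94
[-0.07, -0.25, 0.06] -0.94
[-0.05, -0.25, 0.06] -0.94
[-0.03, -0.25, 0.06] -0.94
```

Request:
jog_arm(motion=[[1,-0.14,-0.21,0.06,-0.94],[1,-0.13,-0.22,0.06,-0.94],[1,-0.11,-0.23,0.06,-0.94],[1,-0.1,-0.24,0.06,-0.94],[1,-0.08,-0.24,0.06,-0.94],[1,-0.07,-0.25,0.06,-0.94],[1,-0.05,-0.25,0.06,-0.94],[1,-0.03,-0.25,0.06,-0.94]])

```text
time: 8.72
eef_pos: [0.6161, 0.1037, 0.1975]
ee_rot: [[-0.979, 0.206, 0.012], [0.206, 0.979, 0.0], [-0.012, 0.003, -1.0]]
ft_force: [0.2, -0.1, 0.7]
width: 0.0856
```

Request:
jog_arm(motion=[[1,0,-0.2,0,-0.6],[1,0,0,0,0]])

```text
time: 8.88
eef_pos: [0.6144, 0.0965, 0.1984]
ee_rot: [[-0.987, 0.162, 0.013], [0.162, 0.987, 0.0], [-0.013, 0.002, -1.0]]
ft_force: [-0.2, -0.3, 0.2]
width: 0.0852
```

```bash
python3 go.py 0.6145 0.0985 0.107 80.2 12;python3 - <<'E'
from h import *
for n in('side','top'): p,d,i=cam(n); cv2.imwrite(f'pics/{n}3.png',p)
cv2.imwrite('pics/c3.png',np.vstack([cv2.imread('pics/side3.png')[100:400,100:500],cv2.imread('pics/top3.png')[50:300,100:500]]))
E
```

```text
t 8.88 p [0.6144 0.0965 0.1984] yang 80.7 d mm [  0.1   2.  -91.4] dyaw 0.5 rows 8 F [-0.2 -0.3  0.2] w 0.0852
[0.01, 0.01, 0.38] 0.01
[0.01, 0.01, 0.38] 0.01
[0.01, 0.01, 0.38] 0.01
[0.01, 0.01, 0.38] 0.01
[0.01, 0.01, 0.38] 0.01
[0.01, 0.01, 0.38] 0.01
[0.01, 0.01, 0.38] 0.01
[0.01, 0.01, 0.38] 0.01
```

View pics/c3.png

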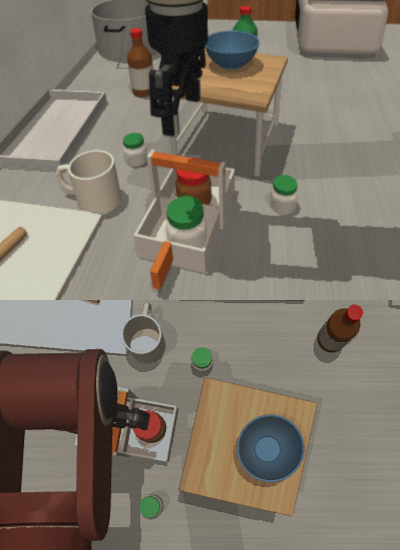

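The jars and caddy stand untouched, the gripper is above the handle and the wrist is clear of the board. I go down.

Request:
jog_arm(motion=[[1,0.01,0.02,0.38,0],[1,0.01,0.02,0.38,0],[1,0.01,0.01,0.38,0],[1,0.01,0.01,0.38,0],[1,0.01,0.01,0.38,0],[1,0,0,0.38,0],[1,0,0,0.35,0],[1,0,0,0.2,0]])

```text
time: 9.65
eef_pos: [0.614, 0.1021, 0.1046]
ee_rot: [[-0.986, 0.164, 0.012], [0.164, 0.986, 0.002], [-0.012, 0.004, -1.0]]
ft_force: [0.3, -0.4, -0.6]
width: 0.0856
```

```bash
python3 go.py 0.6145 0.0985 0.106 80.2 12
```

```text
t 9.65 p [0.614  0.1021 0.1046] yang 80.6 d mm [ 0.5 -3.6  1.4] dyaw 0.4 rows 1 F [ 0.3 -0.4 -0.6] w 0.0856
[-0.04, -0.12, -0.05] 0.09
```

Request:
jog_arm(motion=[[0.6,0,-0.12,0,0],[0.4,0,0,0,0],[0.2,0,0,0,0],[0.1,0,0,0,0],[0,0,0,0,0],[0,0,0,0,0],[0,0,0,0,0],[0,0,0,0,0]], force=60)

```text
time: 10.32
eef_pos: [0.6128, 0.0973, 0.1028]
ee_rot: [[-0.986, 0.165, 0.011], [0.165, 0.986, 0.0], [-0.01, 0.002, -1.0]]
ft_force: [1.3, -0.5, -1.9]
width: 0.0132
```

Request:
jog_arm(motion=[[0,0,0,0,0],[0,0,0,-0.1,0],[0,0,0,-0.1,0],[0,0,0,-0.15,0],[0,0,0,-0.2,0],[0,0,0,-0.2,0]], force=80)

```text
time: 10.82
eef_pos: [0.608, 0.0975, 0.1208]
ee_rot: [[-0.986, 0.164, -0.001], [0.164, 0.986, 0.0], [0.001, -0.0, -1.0]]
ft_force: [-0.2, 0.7, -6.5]
width: 0.0128
```

```bash
python3 go.py 0.6145 0.0985 0.226 80.2 12;python3 - <<'E'
from h import *
p,d,i=cam('side'); cv2.imwrite('pics/c4.png',p[100:400,100:500])
E
```

```text
t 10.82 p [0.608  0.0975 0.1208] yang 80.5 d mm [  6.5   1.  105.2] dyaw 0.3 rows 9 F [-0.2  0.7 -6.5] w 0.0128
[-0.02, 0.01, -0.39] 0.01
[-0.02, 0.01, -0.39] 0.01
[-0.02, 0.01, -0.39] 0.01
[-0.02, 0.01, -0.39] 0.01
[-0.02, 0.01, -0.39] 0.01
[-0.02, 0.01, -0.39] 0.01
[-0.02, 0.01, -0.39] 0.01
[-0.02, 0.01, -0.39] 0.01
```

View pics/c4.png

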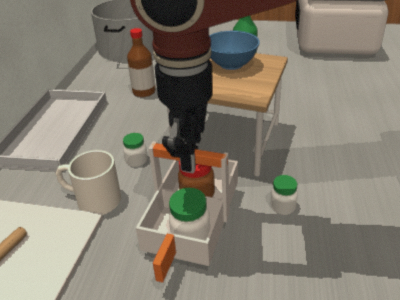

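The caddy hangs level about 18 mm up with both jars upright. I carry on lifting.

Request:
jog_arm(motion=[[0,0,0,-0.2,0],[0,0,0,-0.3,0],[0,0,0,-0.35,0],[0,0,0,-0.35,0],[0,0,0,-0.35,0],[0,0,0,-0.35,0],[0,0,0,-0.35,0],[0,0,0,-0.3,0]])

```text
time: 11.53
eef_pos: [0.6084, 0.0976, 0.2071]
ee_rot: [[-0.986, 0.164, 0.001], [0.164, 0.986, 0.0], [-0.001, 0.0, -1.0]]
ft_force: [-0.8, 0.1, -5.3]
width: 0.0134
```

Request:
jog_arm(motion=[[0,0,0,-0.25,0],[0,0,0,-0.2,0],[0,0,0,-0.1,0],[0,0,0,0,0],[0,0,0,0,0],[0,0,0,0,0]])

```text
time: 12.03
eef_pos: [0.6097, 0.0976, 0.2294]
ee_rot: [[-0.986, 0.164, 0.006], [0.164, 0.986, 0.001], [-0.006, 0.002, -1.0]]
ft_force: [0.0, -0.5, -6.0]
width: 0.0127
```

```bash
python3 go.py 0.6145 0.0985 0.226 80.2 12;python3 - <<'E'
from h import *
for n in('side','top'): p,d,i=cam(n); cv2.imwrite(f'pics/{n}5.png',p); np.save(f'pics/{n}5.npy',pts(d,i))
cv2.imwrite('pics/c5.png',np.vstack([cv2.imread('pics/side5.png')[100:400,100:500],cv2.imread('pics/top5.png')[50:300,100:500]]))
E
python3 - <<'E'
import sys; sys.path.insert(0,'.')
from cell import bot
s=bot.read_state(); print(s['time'],s['eef_pos'],s['ft_force'],s['ft_torque'],abs(s['qvel']).max())
E
```

```text
t 12.03 p [0.6097 0.0976 0.2294] yang 80.5 d mm [ 4.8  0.9 -3.4] dyaw 0.3 rows 1 F [ 0.  -0.5 -6. ] w 0.0127
[-0.15, 0.05, 0.12] 0.09
12.1333 [0.60952898 0.09762236 0.22896421] [-1.10675784  0.40640918 -5.40231549] [-0.07311185  0.0567519  -0.05194887] 0.0022756532362754236
```

View pics/c5.png

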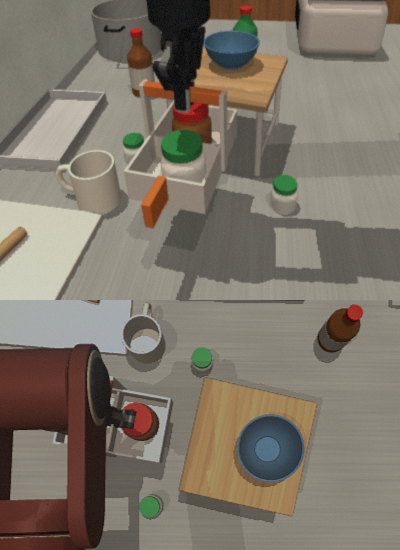

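Held at about 126 mm, clear of the shelf. I check the tilt from the rim depth before handing in.

```bash
python3 - <<'E'
from h import *
Q=[]
for n in('side','top'):
    P=np.load(f'pics/{n}5.npy'); p=cv2.cvtColor(cv2.imread(f'pics/{n}5.png'),cv2.COLOR_BGR2HSV)
    q=P[(p[...,1]<60)&(abs(P[...,2]-.173)<.025)]; f=np.array([.16,.987]); c=np.array([.609,.0975])
    a=(q[:,:2]-c)@f; b=(q[:,:2]-c)@np.array([.987,-.16])
    for nm,m in dict(front=(abs(a-.088)<.006)&(abs(b)<.05),back=(abs(a+.088)<.006)&(abs(b)<.05),R=(abs(b-.053)<.006)&(abs(a)<.08),L=(abs(b+.053)<.006)&(abs(a)<.08)).items():
        if m.sum()>5: print(n,nm,m.sum(),'top z',np.percentile(q[m,2],90).round(4))
s=bot.read_state(); print(s['time'],abs(s['qvel']).max())
E
```

```text
side front 1003 top z 0.1754
side back 229 top z 0.1757
side R 914 top z 0.1768
side L 717 top z 0.1828
top front 81 top z 0.1803
top back 261 top z 0.1802
top R 270 top z 0.1801
top L 160 top z 0.1811
12.1333 0.0022756532362754236
```

Level to within a few mm over its length, and steady. I hand it in.

```bash
python3 -c "
from cell import bot
print(bot.finish_job()); s=bot.read_state(); print(s['time'],s['eef_pos'],s['ft_force'],s['width'])"
```

```text
the job is handed in; nothing more can be done
None
the job is handed in; nothing more can be done
```

I slid the caddy out by its orange pull, about 175 mm along the worktop, until it stood wholly in front of the shelf. I then released it, took it by the carrying handle and lifted it straight up. The job was handed in at 12.1 s with the caddy still held there; no verdict was reported.

- **Before the lift:** in the top view the caddy's centre was at shelf x ≈ -0.235 m, and its rear corners were 42 to 47 mm clear of the board's front edge. Both jars were upright in it.
- **At the end:** the underside is about 126 mm above the worktop. Front and back rim heights agree within about 0.5 mm.
- **Side-to-side level:** the two side rims agree within 1 mm in the top view. The side view showed a 6 mm difference. I think that is upright or handle pixels getting into the measurement; taken as real tilt it would be about 0.06 rad, still inside the 0.1 limit.
- **Grip and surroundings:** the grip opening is 12.7 mm on the handle, and the wrist carries about 6 N, steady. In the last pictures both jars are standing and nothing else appears to have moved; I did not measure the bystanders again.

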